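# Turn the roller, then hold the spring clamp open at the mark

### The arm

A 7-joint arm with a two-finger parallel gripper is mounted at the origin on the work surface. World frame = base frame: x ahead of the robot, y to its left, z up, the work surface at z = 0. Lengths are in m, angles in rad, forces in N, time in s.
With the tool pointing down it reaches from about 0.4 to 0.875 m from the base axis. Payload 19.3 kg.
Tool frame: the origin (TCP) lies where the fingers leave the gripper's body, on its centre line; the fingertips stand bot.tip_reach ahead of it and the grasp point (between the pads) lies 54 mm ahead of it (bot.tip_reach is the distance from the TCP to the fingertips, in m); z points along the fingers, y is the line along which they close (so a half turn about z gives the same grasp; the last joint's range is limited). The gripper opens to 85 mm and grips with 20 to 120 N. Pads are 22 mm wide; open, the fingers measure 114 mm over their backs; the gripper's body (76 mm by 85 mm) begins 54 mm behind the grasp point. The pads swing forward as they close: fully open they stand 13 mm farther back than shut.
Start: joints at [1.09, 0.521, -0.036, 1.599, 0.021, 1.021, -0.113], TCP at [0.25, -0.573, 0.304] pointing down, gripper open.
Joint ranges: [-2.91, 2.91], [-0.3, 2.13], [-1.5, 1.42], [0.17, 2.43], [-1.26, 4.41], [0.16, 1.93], [-2.52, 2.52]. Speed limits (rad/s): [1.89, 1.89, 2.39, 2.39, 3.01, 3.01, 3.01].

### API

Orientations are given as [roll, pitch, yaw] about the fixed x, y, z axes, in that order (R = Rz(yaw) Ry(pitch) Rx(roll)).
In Python, from workcell import bot gives the robot as it stands. The module is installed in compiled form; this text tells all that it offers.
- The arm moves only by the shell command python3 -m jog 'ROWS' [FORCE]. ROWS is JSON, a list that holds one entry, the list of rows, each a list of 7 numbers: the shift along the tool's x, y, z in mm, then the turn, a rotation vector about the tool's x, y, z in rad, then the opening, from 0 (shut) to 1 (fully open). In form: [[[tx, ty, tz, wx, wy, wz, fingers], ...]]. A call has 1 to 5 rows; each row shifts and turns the commanded pose from where the row before left it, along the tool's axes as they then stand; what a row does not reach is not made up. A row lasts 1/10 s, in which the tool goes at most 50 mm and 8.59 degrees, less where a joint would pass 70% of its speed; a pose out of reach is approached as far as the arm can. A call is refused whole if a number of a shift passes 50 or a number of a turn 0.15, either way. A call with a gripper value outside its range is refused whole. The fingers move at their own pace and stop on an object; FORCE is the grip in N (left out, the last holds). Time passes only in rows, so rows that do not move let the fingers close. It gives the time, the measured TCP pose, the force, the opening and the grip force at its end, in the units of the state.
- bot.observe(): the state, without advancing time (a new reading comes with each control period).
- bot.grab_frame(name): name is "scene" or "top" or "wrist"; returns a dict with "img" (384x512x3 uint8, red, green, blue), "intrinsics" (3x3 intrinsics, pixels), "k1" (the pictures are not rectified: a ray, as slopes to the right and down, at radius r is drawn at 1 + k1 r^2 times it, then the intrinsics apply), "R" (3x3) and "t" (3): a world point X has camera coordinates R X + t; the wrist camera has in their place "tool_from_camera" (4x4, takes a point from camera to tool coordinates, whose origin is the TCP and whose axes are the flange's). Camera axes: x right, y down, z forward; pixel columns grow to the right and rows downward; lengths in m; the calibration is good to about 2 mm. A picture is of the moment at which its call begins: read the wrist's pose just before it. There is no depth.
- bot.job_done(): hands the job in; it is judged then, once.
Trained networks look in a picture, given as the dict that the camera call returned (one of the last four; its "shot" number tells which), for a name from the list of things; names that differ only in an ending like _2 or _b are one class to them, and where a whole thing is asked for, a point or a joint stands for the part that bears it (a point fixed in the world has none). Each returns a list of dicts, best first, with "conf" (0 to 1); they miss things now and then, are a little off and sometimes report something else, mostly with a low value. They report only what shows in the picture. A call takes as long as a camera call. They do not tell look-alikes from the thing itself.
- bot.trace(query, picture): "region" (384x512 bool, what is visible of it).
- bot.spot_point(query, picture): "xyz" ([x, y, z] in m, in world coordinates, good to about 4 mm: a listed point, or the origin of a listed thing).
The state is a dict: "clock": time; "qpos": joint angles; "qd": joint speeds; "joint_efforts": joint torques, N m; "position": TCP position; "tool_rot": TCP orientation; "force": force on the tool from outside, world axes, zero at the start; "moment": the same for the moment, N m; "grip_width": finger opening in m; "finger_force": force on a finger pad.
Only numpy, scipy, OpenCV 4.12 (cv2) and the standard library are available. Lean on these libraries where they do the work, as an engineer would, in place of code of your own. Each camera call takes 0.05 s, during which the arm holds its last target. There are 200 camera calls.

### The job

Roll the black roller along its tray, without lifting it out, until its white line faces straight up, and leave it lying there. Then take the red post of the green spring clamp, pull the jaw out until its red pointer stands at the yellow mark, and hold it there against the spring so that my colleague can load the roller: finish while still holding it open. Leave the yellow mark and the other things on the bench where they are.

Things in the scene. Friction and masses are not known exactly. Their poses are not given: they have to be found in the camera images.
- roller_center (a point): Centre of the loose black roller lying in the tray: 50 across, 120 long, about 0.35 kg, with steel stubs 8 beyond each end; centre 25 above the tray's floor. The frame turns with it: y is its axis, z points out through the white line (9 wide) painted along it. At the start the line looks to the tray's +x, about 70 degrees from straight up. It rolls easily across its axis and soon stops.
- tray: Plywood roller tray, fixed: 240 (x) by 170 (y), floor 18 above the bench. Origin at the centre of its underside; x, the rolling direction, points away from the robot. Its sides (y +-79, 12 thick) stand 12 above the floor, its end lips (x +-116, 8 thick) 8. The roller's axis lies along y. Tray and clamp may swap left and right, each turned up to 13 degrees.
- clamp: Green spring clamp, fixed: base 300 (x, -160 to +140) by 80 (y), 25 high, with a black ledge under the mark (y +39 to +69, 20 high). Origin on the bench at y's middle, x pointing from the red post to the fixed jaw (away from the robot). The fixed jaw stands at x +100 to +130, 85 high; the steel jaw slides on the base in front of it.
- jaw (a joint): How far the sliding jaw is pulled out (m), 0 to 0.10, towards the clamp's -x (the robot). A spring pulls it shut (0) whenever it is let go: about 3.6 N at 0, rising by 0.6 N per 10 mm.
- post (a point): On the axis of the red upright round post by which the jaw is pulled, 75 above the bench: the height to grip. Post 18 across, free from 44 to 100 above the bench, moves with the jaw. Shut, it stands at clamp x -35, y 0; the jaw's block (80 high) begins 95 farther to +x.
- pointer (a point): Near the outer end of the thin red pointer (5 wide) that sticks out to the clamp's +y from the sliding jaw, 43 above the bench; at clamp x +10, y +45 when shut; moves with the jaw. Frame: the clamp's axes.
- mark (a point): Centre of the top of the yellow mark clip (12 along the clamp's x, 22 along y) on the base's +y edge, at clamp y +49, 37 above the bench, 50 to 80 out (-x) from where the pointer rests. Frame: the clamp's axes. The pointer is at the mark when both have the same clamp x: pull the jaw by (pointer x - mark x).
- tape_roll: Bystander, loose: brown tape roll lying flat, 90 across, 25 high; origin at its underside or on its axis. To be left alone.
- spool: Bystander, loose: orange spool standing, 56 across, 50 high; origin at its underside or on its axis. To be left alone.
- glue: Bystander, loose: white glue bottle with red cap, 48 across, 130 high; origin at its underside or on its axis. To be left alone.
- mug: Bystander, loose: blue mug, 80 across, 90 high; origin at its underside or on its axis. To be left alone.
- screwdriver: Bystander, loose: screwdriver lying on the bench; origin at its underside or on its axis. To be left alone.
- wrench: Bystander, loose: steel wrench lying on the bench; origin at its underside or on its axis. To be left alone.
- screw_tray: Bystander, loose: white open screw tray 100 x 140 x 35; origin at its underside or on its axis. To be left alone.
Things that resemble listed ones, but are neither listed nor needed, are in the scene too. Leave any orange or purple look-alike of the part that bears roller_center alone.

How it is judged:
On the way, in this order (a step that is already met when the one before it is completed fails the run):
1. the roller lies still in its tray, let go, white line up (angle between roller_center's own z axis and vertical below 0.35 rad and contact force between the fingers and roller below 0.3 N and linear speed of roller below 0.02 m/s and z of roller_center in the frame of tray between 0.038 and 0.048 m and x of roller_center in the frame of tray between -0.1 and 0.1 m), for 0.3 s.
2. the jaw is pulled out to the yellow mark and kept there by the fingers (x of pointer in the frame of mark between -0.007 and 0.007 m and contact force between the fingers and jaw above 1.5 N and velocity of joint jaw between -0.02 and 0.02 m/s), for 0.5 s.
At the end, for the whole second after the job is handed in: The program ends with the fingers on the jaw (more than 1.5 N), holding it still with the pointer within 7 mm of the centre of the yellow mark; the roller lies still in its tray, untouched, white line within 20 degrees of straight up (all of step 1 and all of step 2); the arm keeps its last pose, push and grip.
It fails at once if the roller is lifted (its centre more than 12 mm above its rolling height) (z of roller_center in the frame of tray above 0.055 m).
It fails at once if the yellow mark is shifted by more than 4 mm (distance of mark from where it was at the start of the episode above 0.004 m).
It fails at once if another thing on the bench is moved by more than 30 mm (distance of any of tape_roll, spool, glue, mug, screwdriver, wrench, screw_tray from where it was at the start of the episode above 0.03 m).
It also fails if it takes over 61 s, if anything falls off the work surface, if the arm or the gripper's body presses on something with over 40 N, if the wrist force passes 120 N, or if a joint passes its speed limit or range.

## Working session

There is one attempt and no reset: what is moved stays moved. The work goes in short steps, Python scripts to look and compute and a shell command to move; the robot and the scene stay as the last step left them, time stands still between calls to the robot, and variables do not carry over. Pictures are saved under pics/ and viewed, at most 10 in all, crops included, and the job is handed in when it is done.

```bash
mkdir -p pics; cat > h.py <<'E'
from workcell import bot
import numpy as np, cv2
from scipy.spatial.transform import Rotation as Ro
def save(f,n): cv2.imwrite('pics/'+n,cv2.cvtColor(f['img'] if isinstance(f,dict) else f,cv2.COLOR_RGB2BGR))
def cam(f,s=None):
    if 'R' in f: return np.array(f['R']),np.array(f['t'])
    T=np.array(f['tool_from_camera']); Rt=Ro.from_euler('xyz',s['tool_rot']).as_matrix()
    Rw=Rt@T[:3,:3]; p=Rt@T[:3,3]+np.array(s['position'])
    return Rw.T,-Rw.T@p
def proj(f,X,s=None):
    R,t=cam(f,s); c=np.atleast_2d(X)@R.T+t; a=c[:,:2]/c[:,2:]
    a=a*(1+f['k1']*(a**2).sum(1,keepdims=True)); K=np.array(f['intrinsics']); return a@K[:2,:2].T+K[:2,2]
def ray(f,px,z,s=None):
    R,t=cam(f,s); K=np.array(f['intrinsics']); d=(np.atleast_2d(px)-K[:2,2])/[K[0,0],K[1,1]]; a=d.copy()
    for _ in range(20): a=d/(1+f['k1']*(a**2).sum(1,keepdims=True))
    v=np.c_[a,np.ones(len(a))]@R; o=-R.T@t
    return o+v*((z-o[2])/v[:,2])[:,None]
E
python3 - <<'E'
from h import *
s=bot.observe(); print(s, bot.tip_reach)
a=bot.grab_frame('scene'); b=bot.grab_frame('top')
save(np.hstack([a['img'],b['img']])[:, :],'x.png'); save(a,'s0.png'); save(b,'t0.png')
for q in ['roller_center','tray','clamp','post','pointer','mark','tape_roll','spool','glue','mug','screwdriver','wrench','screw_tray']:
  for n,f in (('s',a),('t',b)):
    for r in bot.spot_point(q,f)[:3]: print(q,n,np.round(r['xyz'],3),round(r['conf'],2),proj(f,r['xyz']).round()[0])
E
```

```text
{'clock': 0.0, 'qpos': array([ 1.08980884,  0.52202367, -0.03633998,  1.59998662,  0.02119805,
        1.02111189, -0.11278407]), 'qd': array([-0.00045833,  0.00118523, -0.00070318,  0.00216997, -0.00039369,
        0.00022789,  0.00144019]), 'joint_efforts': array([-3.15914776e-04, -9.27098894e+01,  1.97983235e+00, -3.69928730e+01,
        1.78766856e-02,  8.19585635e-03, -2.89172146e-05]), 'position': array([ 0.24946022, -0.57278321,  0.30332719]), 'tool_rot': array([-3.14045042e+00,  7.39279342e-05,  4.10802996e-01]), 'force': array([-0.42359823, -0.19535635,  0.4392128 ]), 'moment': array([-0.0310527 ,  0.0578514 , -0.01284911]), 'finger_force': 0.0, 'grip_width': 0.08553314904552514} 0.0726
roller_center s [ 0.641 -0.244  0.047] 0.9 [181. 230.]
roller_center s [ 0.233 -0.42   0.025] 0.81 [155. 154.]
roller_center s [ 0.38  -0.3    0.023] 0.57 [179. 180.]
roller_center t [ 0.381 -0.302  0.025] 0.75 [348. 246.]
roller_center t [ 0.648 -0.244  0.045] 0.62 [328. 165.]
roller_center t [ 0.232 -0.42   0.024] 0.6 [386. 293.]
tray s [ 0.611 -0.237  0.001] 0.98 [187. 233.]
tray s [ 0.624
[... 613 characters left out ...]
 0.011 0.003] 0.77 [267. 233.]
spool t [0.604 0.007 0.005] 0.6 [253. 181.]
glue s [0.586 0.476 0.001] 0.68 [416. 233.]
glue t [0.584 0.478 0.004] 0.59 [115. 187.]
mug s [ 0.627 -0.469  0.001] 0.61 [113. 234.]
mug t [ 0.628 -0.464 -0.   ] 0.96 [388. 175.]
mug t [0.539 0.242 0.002] 0.49 [183. 200.]
screwdriver s [0.404 0.459 0.001] 0.55 [399. 195.]
screwdriver t [ 0.401  0.455 -0.005] 0.7 [119. 241.]
wrench s [0.796 0.015 0.   ] 0.75 [267. 284.]
wrench t [0.791 0.02  0.002] 0.7 [249. 130.]
screw_tray s [ 0.411 -0.47   0.003] 0.7 [131. 189.]
screw_tray s [0.482 0.291 0.039] 0.61 [355. 200.]
screw_tray s [ 0.597  0.013 -0.001] 0.23 [268. 233.]
screw_tray t [ 0.413 -0.476 -0.001] 0.76 [397. 237.]
```

View pics/s0.png

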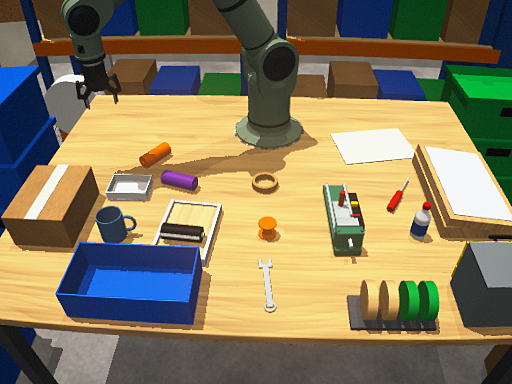

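View pics/t0.png

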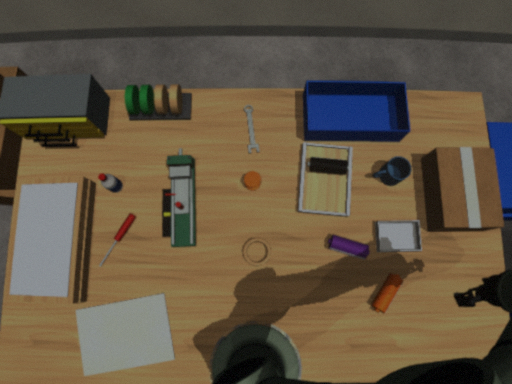

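The candidates for the roller are black in the tray at scene (181,230)/top (328,165), orange at top (386,293), and purple at top (348,246). I choose the black one. Next I'll get the tray and clamp angles and take a close crop.

```bash
python3 - <<'E'
from h import *
b=bot.grab_frame('top')
for q,z in (('tray',.025),('clamp',.025),('roller_center',.043)):
  for r in bot.trace(q,b)[:2]:
    m=r['region'].astype(np.uint8); ys,xs=np.nonzero(m)
    P=ray(b,np.c_[xs,ys].astype(float),z)[:,:2]*1000
    (c,wh,a)=cv2.minAreaRect(P.astype(np.float32)); print(q,round(r['conf'],2),np.round(c),np.round(wh),round(a,1))
save(cv2.resize(np.hstack([b['img'][130:230,285:365],b['img'][140:260,145:225][:100]]),None,fx=5,fy=5,interpolation=2),'crop.png')
E
```

```text
tray 0.79 [ 609. -237.] [175. 249.] 84.6
clamp 0.84 [542. 252.] [326. 112.] 2.8
clamp 0.66 [ 416. -471.] [152. 103.] 89.8
roller_center 0.92 [ 234. -416.] [ 58. 140.] 56.9
roller_center 0.85 [ 650. -245.] [135.  56.] 84.8
```

View pics/crop.png

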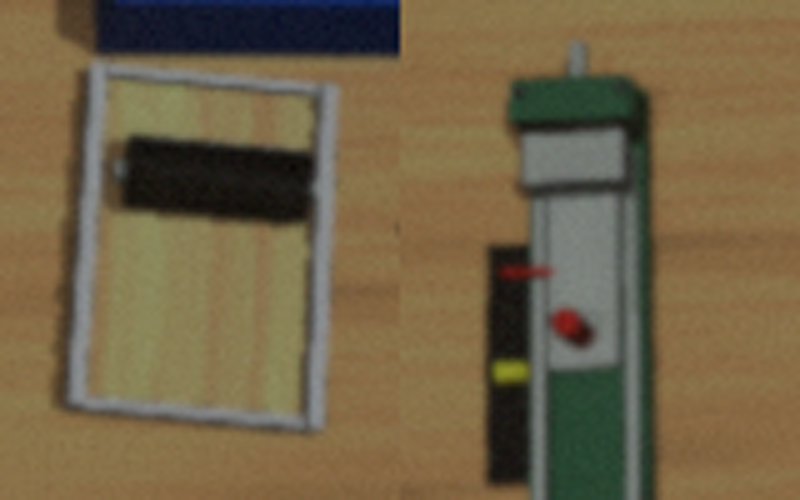

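The crop shows the black roller near the tray's far end (crop ~215,180). The clamp has its post at (570,325), pointer at (525,272) and mark at (510,372). Now I'll move above the roller.

```bash
python3 -m jog '[[[41,-12,0,0,0,0,1],[41,-12,0,0,0,0,1],[41,-12,0,0,0,0,1],[41,-12,0,0,0,0,1],[41,-12,0,0,0,0,1]]]'
python3 -m jog '[[[41,-12,0,0,0,0,1],[41,-12,0,0,0,0,1],[41,-12,0,0,0,0,1],[41,-12,0,0,0,0,1],[41,-12,0,0,0,0,1]]]'
python3 -m jog '[[[41,-12,0,0,0,0,1],[41,-12,0,0,0,0,1],[0,0,0,0,0,-0.14,1],[0,0,0,0,0,-0.14,1],[0,0,0,0,0,-0.14,1]]]'
python3 -m jog '[[[0,0,0,0,0,-0.13,1],[0,0,0,0,0,-0.13,1],[0,0,0,0,0,-0.13,1],[0,0,0,0,0,-0.13,1],[0,0,0,0,0,-0.13,1]]]'
python3 - <<'E'
from h import *
s=bot.observe(); print(s['clock'],s['position'],s['tool_rot'])
f=bot.grab_frame('wrist'); save(f,'w1.png')
for q in ['roller_center','tray']:
  for r in bot.spot_point(q,f)[:2]: print(q,np.round(r['xyz'],4),r['conf'],proj(f,r['xyz'],s))
E
```

```text
clock: 2.1
position: [0.4147, -0.4349, 0.304]
tool_rot: [3.141, -0.0, 0.411]
force: [-0.6, -0.5, -0.2]
grip_width: 0.0852
finger_force: 0.0
clock: 2.6
position: [0.5787, -0.298, 0.304]
tool_rot: [3.141, -0.0, 0.411]
force: [0.8, -0.5, -0.6]
grip_width: 0.0852
finger_force: 0.0
clock: 3.1
position: [0.6433, -0.2441, 0.3037]
tool_rot: [-3.141, 0.0, 0.837]
force: [-0.2, 0.3, 1.0]
grip_width: 0.0855
finger_force: 0.0
clock: 3.6
position: [0.6431, -0.2446, 0.3039]
tool_rot: [-3.142, 0.0, 1.486]
force: [-0.1, 0.4, 0.7]
grip_width: 0.0855
finger_force: 0.0
3.6 [ 0.64311194 -0.24460219  0.30387276] [-3.14154943e+00  2.90336718e-05  1.48600610e+00]
roller_center [ 0.2359 -0.4217  0.0235] 0.9 [[ 17.03294566 294.8999706 ]]
roller_center [ 6.323e-01 -4.621e-01 -4.000e-04] 0.66 [[257.79926237 293.28733275]]
tray [ 6.069e-01 -2.334e-01  4.000e-04] 0.95 [[226.16038219 158.77801401]]
```

View pics/w1.png

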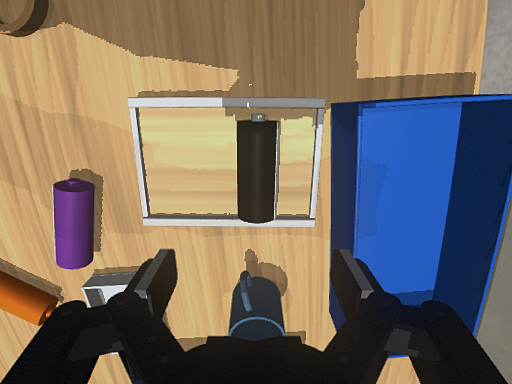

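The wrist view shows the black roller at columns 238–277, rows 118–222 in the tray, with the white line just peeping out on its +x side. The blue bin lies beyond column 330.

```bash
python3 - <<'E'
from h import *
s=bot.observe(); f=bot.grab_frame('wrist')
g=f['img'].astype(int).max(2)
for r in (140,165,190,210): print(r,g[r,230:284:1])
print(ray(f,[[238,130],[276,130],[238,215],[277,215],[238,170],[277,170]],.046,s).round(4))
print(ray(f,[[130,100],[326,100],[316,225],[146,223]],.028,s).round(4), cam(f,s)[0].T@-cam(f,s)[1])
E
```

```text
140 [213 212 215 215 218 232 112  34  42  47  47  45  45  44  45  44  44  44
  45  44  45  48  48  52  53  53  56  61  56  52  51  46  46  45  43  45
  40  42  42  41  41  41  43  44  32  51 197 102 126 126 225 215 212 211]
165 [211 212 212 212 212 218 241  17  40  45  49  46  45  46  45  45  47  44
  45  45  47  48  49  52  53  55  57  59  55  54  49  47  45  43  45  42
  45  45  42  43  44  43  44  41  37 134 196 126 122 223 211 207 206 207]
190 [212 213 215 208 198 202 211 102  30  44  48  46  46  46  46  46  44  50
  44  44  47  46  50  48  52  51  54  57  51  50  48  47  45  46  43  42
  43  44  43  42  44  45  44  36  33 233 120 121 106 212 202 200 198 199]
210 [211 211 212 212 213 213 219 240  18  44  48  49  46  47  46  49  49  48
  50  47  48  51  50  52  53  53  55  57  55  50  49  49  49  47  47  49
  44  45  45  47  47  46  43  37 127 158 119 198 218 212 212 212 212 211]
[[ 0.6304 -0.1918  0.046 ]
 [ 0.6749 -0.196   0.046 ]
 [ 0.6183 -0.2993  0.046 ]
 [ 0.6688 -0.3041  0.046 ]
 [ 0.6251 -0.2398  0.046 ]
 [ 0.6727 -0.2443  0.046 ]]
[[ 0.5025 -0.1444  0.028 ]
 [ 0.7389 -0.1677  0.028 ]
 [ 0.7229 -0.3321  0.028 ]
 [ 0.487  -0.3069  0.028 ]] [ 0.65107402 -0.16250458  0.3745234 ]
```

```bash
python3 -m jog '[[[0,6,40,0,0,0.014,1],[0,0,41,0,0,0,1],[0,0,41,0,0,0,1],[0,0,41,0,0,0,1],[0,0,41,0,0,0,1]]]' 20
python3 -m jog '[[[0,0,0,0,0,0,0.7],[0,0,0,0,0,0,0.7],[0,0,0,0,0,0,0.7]]]'
python3 - <<'E'
from h import *
s=bot.observe(); print(s['clock'],s['position'],s['tool_rot'],s['grip_width'])
f=bot.grab_frame('wrist'); save(f,'w2.png')
E
```

```text
clock: 4.3
position: [0.6491, -0.2451, 0.0984]
tool_rot: [3.141, 0.0, 1.463]
force: [0.9, -0.5, -0.3]
grip_width: 0.0853
finger_force: 0.0
clock: 4.6
position: [0.6503, -0.2454, 0.1025]
tool_rot: [3.139, 0.001, 1.465]
force: [1.0, -0.1, 0.7]
grip_width: 0.0602
finger_force: 0.0
4.6 [ 0.65028999 -0.24538086  0.10252743] [3.13851306e+00 7.37607273e-04 1.46549545e+00] 0.06023604546527754
```

View pics/w2.png

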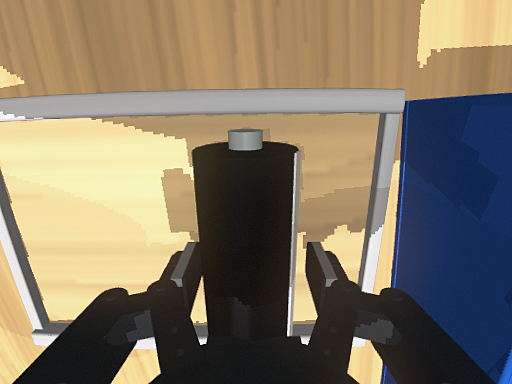

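The roller is caged between the fingers (columns 193–298), with the white line at the right edge (column 296). Now I roll it toward the robot (tool -y).

```bash
python3 -m jog '[[[0,-3,0,0,0,0,0.7],[0,-3,0,0,0,0,0.7],[0,-3,0,0,0,0,0.7],[0,-3,0,0,0,0,0.7],[0,-3,0,0,0,0,0.7]]]'
python3 -m jog '[[[0,-3,0,0,0,0,0.7],[0,-3,0,0,0,0,0.7],[0,-3,0,0,0,0,0.7],[0,-3,0,0,0,0,0.7],[0,-2,0,0,0,0,0.7]]]'
python3 -m jog '[[[0,-1,0,0,0,0,0.7],[0,0,0,0,0,0,0.7],[0,0,0,0,0,0,0.7]]]'
python3 - <<'E'
from h import *
s=bot.observe(); print(s['clock'],s['position'],s['tool_rot'],s['grip_width'])
f=bot.grab_frame('wrist'); save(f,'w3.png')
E
```

```text
clock: 5.15
position: [0.6339, -0.2435, 0.1]
tool_rot: [-3.142, 0.0, 1.467]
force: [1.8, -0.4, 2.1]
grip_width: 0.0596
finger_force: 0.7
clock: 5.65
position: [0.6199, -0.242, 0.0999]
tool_rot: [-3.141, -0.0, 1.467]
force: [0.2, 0.6, 0.6]
grip_width: 0.0601
finger_force: 0.0
clock: 5.95
position: [0.6194, -0.2419, 0.0999]
tool_rot: [3.142, -0.0, 1.467]
force: [0.3, 0.0, -0.5]
grip_width: 0.0599
finger_force: 0.0
5.95 [ 0.61936406 -0.24194384  0.09991701] [ 3.14151619e+00 -4.68927098e-05  1.46670502e+00] 0.059868272543652054
```

View pics/w3.png

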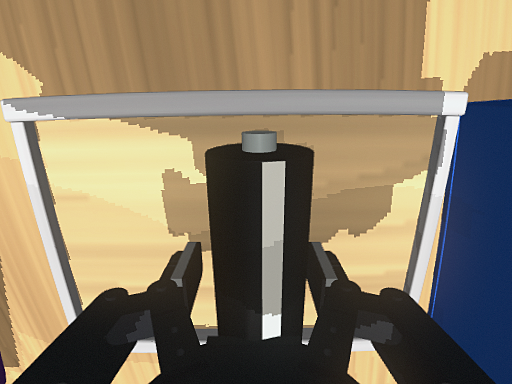

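The white line is now at columns 262–286, and the roller's silhouette is about 206–314, so it's nearly up. I'll work out the remaining angle.

```bash
cat > ang.py <<'E'
from h import *
s=bot.observe(); f=bot.grab_frame('wrist'); g=f['img'].astype(int).max(2)
R,t=cam(f,s); o=-R.T@t
a=-np.arctan2(.0238,.236); ax=np.array([np.cos(a),np.sin(a)])
for r in (175,195,215):
    row=g[r]; w=[c for c in range(225,300) if row[c]>110]
    k=[c for c in range(150,370) if row[c]<75]
    w=[c for c in w if c>min(k) and c<max(k)]
    lo,hi=min(k)-.5,max(k)+.5; 
    d=[]
    for c in (lo,(w[0]+w[-1])/2 if w else lo,hi):
        v=ray(f,[[c,r]],.043,s)[0]-o; d.append((v[:2]@ax)/-v[2])  # slope in x per depth, section plane
    # in the plane across the axis: circle r=.025 at (xc,zc=.043)
    h=o[2]-.043; A=np.arctan(d); mid=(A[0]+A[2])/2; xc=h*np.tan(mid); D=np.hypot(xc,h)
    xr=h*np.tan(A[1]); 
    # intersect ray with circle
    u=np.array([np.sin(A[1]),-np.cos(A[1])]); C=np.array([xc,-h]); b=u@C; q=b-np.sqrt(b*b-(C@C-.025**2)); P=u*q-C
    print(r,lo,hi,w and (w[0],w[-1]),'x roller',xc+o[:2]@ax,'rad chk',D*np.sin((A[2]-A[0])/2),'line deg +x',np.degrees(np.arctan2(P[0],P[1])).round(1), 'tcp',np.array(s['position'])[:2]@ax)
E
python3 ang.py
```

```text
175 205.5 311.5 (262, 284) x roller 0.6435302766431589 rad chk 0.02499389679732658 line deg +x 12.1 tcp 0.6405268835464807
195 207.5 310.5 (262, 283) x roller 0.6437805822206243 rad chk 0.02488673968552007 line deg +x 11.4 tcp 0.6405268835464807
215 208.5 309.5 (262, 283) x roller 0.6437996444070114 rad chk 0.025029745508337385 line deg +x 11.7 tcp 0.6405268835464807
```

```bash
python3 -m jog '[[[0,-2,0,0,0,0,0.7],[0,-2,0,0,0,0,0.7],[0,-2,0,0,0,0,0.7],[0,-1,0,0,0,0,0.7],[0,1,0,0,0,0,0.7]]]'
python3 -m jog '[[[0,0,0,0,0,0,0.7],[0,0,0,0,0,0,0.7],[0,0,0,0,0,0,0.7]]]'; python3 ang.py
```

```text
clock: 6.55
position: [0.6131, -0.2414, 0.0999]
tool_rot: [-3.141, 0.0, 1.467]
force: [-0.3, 0.5, 0.5]
grip_width: 0.06
finger_force: 0.0
clock: 6.85
position: [0.6133, -0.2413, 0.0999]
tool_rot: [-3.142, -0.0, 1.467]
force: [0.0, 0.4, -0.2]
grip_width: 0.0595
finger_force: 0.0
175 203.5 309.5 (240, 262) x roller 0.636494944831567 rad chk 0.024987029987829118 line deg +x -5.4 tcp 0.6344366857527638
195 204.5 308.5 (240, 262) x roller 0.6364845512679899 rad chk 0.025113713389431237 line deg +x -5.5 tcp 0.6344366857527638
215 206.5 307.5 (241, 262) x roller 0.6367192809683797 rad chk 0.02502330329805995 line deg +x -5.8 tcp 0.6344366857527638
```

The line is 5.5° from up and the roller is untouched. Next: open, rise and cross over to the clamp.

```bash
python3 -m jog '[[[0,0,0,0,0,0,1],[0,0,0,0,0,0,1],[0,0,0,0,0,0,1],[0,0,-20,0,0,0,1],[0,0,-40,0,0,0,1]]]'
python3 -m jog '[[[0,0,-40,0,0,0,1],[0,0,-40,0,0,0,1],[0,0,-40,0,0,0,1],[0,0,0,0,0,0,1]]]'
python3 -m jog '[[[39,-13,0,0,0,0,1],[39,-13,0,0,0,0,1],[39,-13,0,0,0,0,1],[39,-13,0,0,0,0,1],[39,-13,0,0,0,0,1]]]'
python3 -m jog '[[[39,-13,0,0,0,0,1],[39,-13,0,0,0,0,1],[39,-13,0,0,0,0,1],[39,-13,0,0,0,0,1],[39,-13,0,0,0,0,1]]]'
python3 -m jog '[[[39,-13,0,0,0,0,1],[39,-13,0,0,0,0,1],[0,0,0,0,0,-0.14,1],[0,0,0,0,0,0,1],[0,0,0,0,0,0,1]]]'
python3 - <<'E'
from h import *
s=bot.observe(); print(s['clock'],s['position'],s['tool_rot'],s['grip_width'])
f=bot.grab_frame('wrist'); save(f,'w4.png')
for q in ['post','pointer','mark','clamp']:
  for r in bot.spot_point(q,f)[:2]: print(q,np.round(r['xyz'],4),r['conf'],proj(f,r['xyz'],s))
E
```

```text
clock: 7.4
position: [0.612, -0.2408, 0.158]
tool_rot: [-3.137, -0.001, 1.467]
force: [0.4, -0.0, 0.5]
grip_width: 0.0855
finger_force: 0.0
clock: 7.8
position: [0.615, -0.2418, 0.2856]
tool_rot: [3.134, 0.002, 1.466]
force: [0.1, -0.3, -0.5]
grip_width: 0.0854
finger_force: 0.0
clock: 8.3
position: [0.5682, -0.0392, 0.2797]
tool_rot: [-3.142, 0.0, 1.467]
force: [1.7, -0.2, 0.1]
grip_width: 0.085
finger_force: 0.0
clock: 8.8
position: [0.5239, 0.1615, 0.2797]
tool_rot: [3.142, 0.0, 1.467]
force: [0.8, 0.7, 0.3]
grip_width: 0.0854
finger_force: 0.0
clock: 9.3
position: [0.507, 0.2394, 0.2796]
tool_rot: [-3.141, 0.0, 1.602]
force: [0.5, -0.7, 0.4]
grip_width: 0.0851
finger_force: 0.0
9.3 [0.5070378  0.23939755 0.27960104] [-3.14130303e+00  4.51511404e-04  1.60220675e+00] 0.08509634045395251
post [0.5059 0.2405 0.0762] 0.72 [[252.01181057 184.07974929]]
pointer [0.5044 0.2405 0.0784] 0.65 [[250.55335066 184.64477297]]
pointer [0.5486 0.2856 0.0399] 0.56 [[291.42287733 137.35294343]]
mark [0.4881 0.2878 0.0377] 0.75 [[237.50651698 133.43261015]]
clamp [0.5423 0.243  0.0018] 0.7 [[280.32737274 166.70657573]]
```

View pics/w4.png

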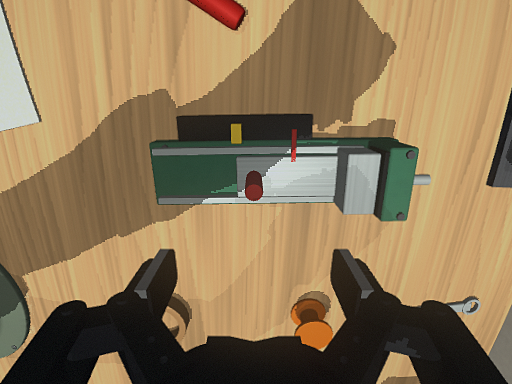

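The wrist view shows the mark at (236,133), the pointer column at 294 (rows 130–162), the post top at (255,175), and the clamp almost aligned with the tool.

```bash
cat > m.py <<'E'
from h import *
s=bot.observe(); f=bot.grab_frame('wrist'); I=f['img'].astype(int); r,g,b=I[...,0],I[...,1],I[...,2]
Y=(r>140)&(g>110)&(b<80); Rd=(r>110)&(g<70)&(b<70)
Y[:110]=0;Y[200:]=0;Y[:,:150]=0;Y[:,400:]=0;Rd[:115]=0;Rd[205:]=0;Rd[:,:180]=0;Rd[:,350:]=0
n,l,st,c=cv2.connectedComponentsWithStats(Rd.astype(np.uint8))
for i in range(1,n):
    if st[i,4]>15: print('red',st[i],c[i])
n,l,st,c=cv2.connectedComponentsWithStats(Y.astype(np.uint8))
for i in range(1,n):
    if st[i,4]>15: print('yel',st[i],c[i], ray(f,[c[i]],.037,s))
print(s['position'],s['tool_rot'][2],s['force'],s['grip_width'],s['finger_force'])
E
python3 m.py; python3 - <<'E'
from h import *
s=bot.observe(); f=bot.grab_frame('wrist')
P=ray(f,[[178,117],[312,114]],.02,s);print(P, np.degrees(np.arctan2(*(P[1]-P[0])[[1,0]])))
P=ray(f,[[158,204],[335,202]],.025,s);print(P)
print('pt',ray(f,[[293.5,133],[294,160]],.043,s)); print('post top',ray(f,[[254,174]],.1,s))
E
```

```text
red [291 130   5  29 113] [293.2920354  143.75221239]
red [246 185  17  16 190] [253.37368421 191.85263158]
yel [368 121  11  17  71] [374.21126761 129.        ] [[0.64252805 0.29872576 0.037     ]]
yel [231 124  10  20 194] [235.54639175 133.60309278] [[0.4858083  0.28770638 0.037     ]]
yel [356 128   6   6  16] [358.6875 130.5625] [[0.6248729  0.29619899 0.037     ]]
[0.50701677 0.23964144 0.27990392] 1.6042470822848687 [-0.49050356 -0.06866578  0.0313803 ] 0.08535001603266874 0.0
[[0.41704242 0.3033344  0.02      ]
 [0.57344594 0.31172558 0.02      ]] 3.071021808469414
[[0.38692548 0.19536824 0.025     ]
 [0.61253995 0.20545691 0.025     ]]
pt [[0.55006827 0.2913981  0.043     ]
 [0.55298007 0.26119827 0.043     ]]
post top [[0.50734692 0.25792877 0.1       ]]
```

```bash
python3 -m jog '[[[0,0,30,0,0,-0.017,1],[0,0,40,0,0,0,1],[0,0,40,0,0,0,1],[0,0,40,0,0,0,1],[0,0,0,0,0,0,1]]]' 50
python3 -m jog '[[[0,0,0,0,0,0,0],[0,0,0,0,0,0,0],[0,0,0,0,0,0,0],[0,0,0,0,0,0,0],[0,0,0,0,0,0,0]]]' 50
python3 m.py
```

```text
clock: 10.15
position: [0.5048, 0.2393, 0.126]
tool_rot: [-3.135, 0.003, 1.624]
force: [0.1, 0.2, 0.4]
grip_width: 0.0849
finger_force: 0.0
clock: 10.65
position: [0.5069, 0.2404, 0.1309]
tool_rot: [3.141, -0.0, 1.624]
force: [-3.6, -2.7, 19.0]
grip_width: 0.0166
finger_force: 48.2
red [324 157  12  48 400] [329.1025 179.6475]
yel [213 144  20  35 661] [222.2269289  160.93343419] [[0.48579667 0.28784275 0.037     ]]
[0.50689632 0.24040222 0.13094995] 1.6235265946677804 [-3.60218778 -2.72794001 19.0220941 ] 0.016572847298059485 48.158352971076965
```

Gripped at 48 N. Now pulling the jaw out.

```bash
python3 -m jog '[[[0,-8,0,0,0,0,0],[0,-10,0,0,0,0,0],[0,-10,0,0,0,0,0],[0,-10,0,0,0,0,0],[0,-10,0,0,0,0,0]]]'
python3 -m jog '[[[0,-10,0,0,0,0,0],[0,-6,0,0,0,0,0],[0,0,0,0,0,0,0],[0,0,0,0,0,0,0],[0,0,0,0,0,0,0]]]'
python3 m.py; python3 - <<'E'
from h import *
f=bot.grab_frame('wrist'); save(f,'w5.png')
E
```

```text
clock: 11.2
position: [0.4599, 0.2382, 0.131]
tool_rot: [3.138, -0.001, 1.623]
force: [6.7, 1.1, 6.7]
grip_width: 0.0169
finger_force: 49.0
clock: 11.7
position: [0.4443, 0.2375, 0.131]
tool_rot: [3.138, -0.002, 1.623]
force: [6.9, 1.3, 6.3]
grip_width: 0.0169
finger_force: 49.0
red [323 157  13  48 398] [328.90954774 179.95477387]
yel [314 145  22  35 459] [322.12418301 159.37472767] [[0.48435592 0.28916698 0.037     ]]
[0.44432316 0.23748294 0.13100002] 1.6233286270107992 [6.9042798  1.31722135 6.2856921 ] 0.016934973907561143 49.028200507164
```

View pics/w5.png

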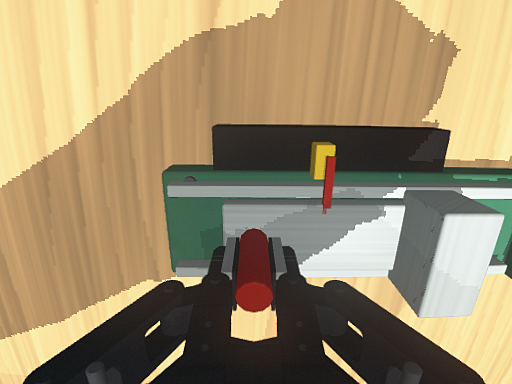

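The pointer tip at (331,160) lies over the mark (columns 313–336). I'll check the remaining offset.

```bash
python3 - <<'E'
from h import *
s=bot.observe(); f=bot.grab_frame('wrist')
a=np.radians(2.9);u=np.array([np.cos(a),np.sin(a)])
M=np.array([.4858,.2878])
for p in ((331,159),(329,180),(327,200)): 
    P=ray(f,[p],.0435,s)[0,:2]; print(P,'offset mm',(P-M)@u*1000)
I=f['img'][140:185,305:345].astype(int)
print('top face cols', [(r,[c for c in range(305,345) if f['img'][r,c,0]>200 and f['img'][r,c,2]<90]) for r in (146,150,154)])
t=bot.grab_frame('top'); 
for q,z in (('pointer',0),('mark',0)):
  for F in (t,): 
    for r in bot.spot_point(q,F)[:1]: print(q,r)
E
```

```text
[0.48788287 0.29088883] offset mm 2.2364722045540435
[0.48845861 0.27809789] offset mm 2.1643471740238667
[0.48900546 0.26531285] offset mm 2.0636656761284553
top face cols [(146, [317, 318, 319, 320, 321, 322, 323, 324, 325, 326, 327, 328, 329, 330, 331, 332, 333, 334]), (150, [317, 318, 319, 320, 321, 322, 323, 324, 325, 326, 327, 328, 329, 330, 331, 332, 333, 334]), (154, [316, 317, 318, 319, 320, 321, 322, 323, 324, 325, 326, 327, 328, 329, 330, 331, 332, 333])]
```

```bash
python3 -m jog '[[[0,-2,0,0,0,0,0],[0,0,0,0,0,0,0],[0,0,0,0,0,0,0],[0,0,0,0,0,0,0],[0,0,0,0,0,0,0]]]'
python3 -m jog '[[[0,0,0,0,0,0,0],[0,0,0,0,0,0,0],[0,0,0,0,0,0,0],[0,0,0,0,0,0,0],[0,0,0,0,0,0,0]]]'
python3 - <<'E'
from h import *
f=bot.grab_frame('wrist'); t=bot.grab_frame('top'); s=bot.grab_frame('scene')
k=lambda im: cv2.resize(im,(400,300),interpolation=2)
save(np.vstack([np.hstack([k(f['img'][115:235,250:410]),k(t['img'][135:225,285:405])]),np.hstack([k(s['img'][180:270,320:440][:90]),k(s['img'][190:265,140:240])])]),'fin.png')
E
```

```text
clock: 12.5
position: [0.4424, 0.2374, 0.131]
tool_rot: [3.138, -0.002, 1.623]
force: [7.6, 0.1, 7.0]
grip_width: 0.0166
finger_force: 49.0
clock: 13.0
position: [0.4424, 0.2374, 0.131]
tool_rot: [3.138, -0.002, 1.623]
force: [7.1, 0.6, 4.4]
grip_width: 0.0168
finger_force: 49.0
```

View pics/fin.png

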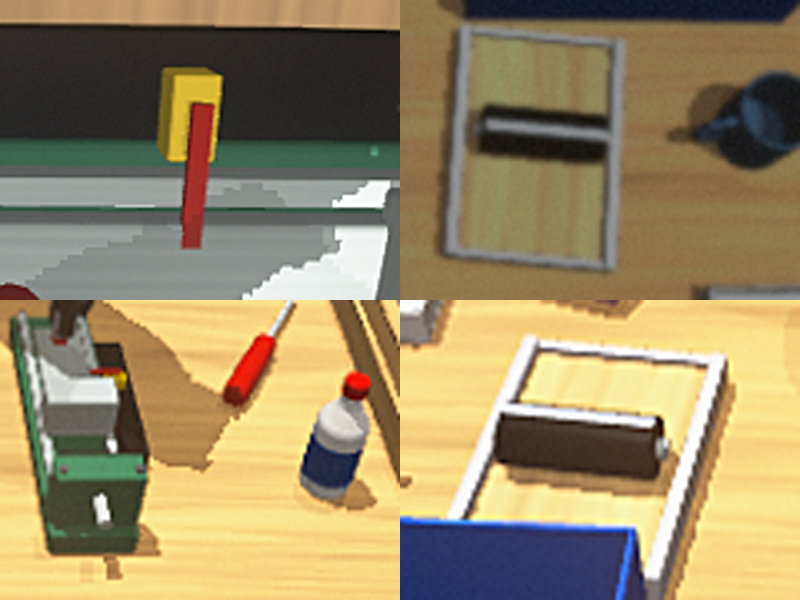

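The pointer is centred on the yellow mark (crop 200,130). The roller lies in the tray with its white line on top (540,130). Handing in.

```bash
python3 -c "
from workcell import bot
print(bot.job_done())"
```

```text
the job is handed in; nothing more can be done
None
```

I handed the job in at about 13 s of the 61 s; no verdict came back. The roller lies untouched in its tray with its white line about 5° from straight up, and the gripper is holding the jaw open with the pointer on the yellow mark, by my measurements.

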